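# Open the ratchet stop beside the pod caddy

## Task

The ratchet stop on the ledge is closed up beside the pod caddy and another caddy has to fit in. Press the release pad on top of its sliding jaw right down and, keeping it down, push the jaw back along its bar, away from the caddy, until it meets the end stop; then take your fingers away so that the pad springs up. Only press and push: do not lift, carry or shift the caddy or any of the other things on the ledge.

Things in the scene. Friction and masses are not known exactly. Their poses are not given: they have to be found in the camera images.
- rack: the fixed ratchet stop: steel bar 360 mm long, top 50 mm above the ledge, teeth underneath, over a dark base strip. Fixed upright aluminium blade at the caddy end, aluminium end-stop block 62 mm high at the other. Origin on the ledge under the bar; x along the bar towards the end stop (the way the jaw is pushed back), z up. Both blades reach 140 mm to +y, 82 mm high, the caddy between them.
- jaw (a joint): slide of the jaw (dark carriage round the bar, 80 x 64 mm, deck 60 mm above the ledge, blade on its caddy side) in m: 0 nearest the caddy, 0.15 fully back at the end stop; starts at 0.004 to 0.06. The ratchet blocks growing values (after up to 10 mm of play) unless the release is at least 5 mm down; free, it slides with about 2.5 N of friction and stays put.
- release (a joint): travel of the release pad in m: 0 up, 0.010 fully down. Sprung: about 2.5 N to start it, 6 N at the bottom; it comes up by itself when let go, re-engaging the ratchet (it may stop up to 5 mm short of the top, on a tooth).
- release_top (a point): centre of the top of the release pad, which rides on the sliding jaw: a ribbed grey pad 42 mm along the bar by 40 mm across, 78 mm above the ledge when up (73 to 78 mm at the start). It is pressed straight down. Open above and on the -x and both y sides of the rack's frame; the thumb plate stands 5 mm beyond its +x edge.
- thumb_face (a point): centre of the face of the thumb plate that looks at the release pad (normal along the rack's -x): an upright plate 60 mm wide, 14 mm thick, its top 106 mm above the ledge, part of the sliding jaw; 26 mm from the pad's centre in the rack's +x. A finger standing on the pressed pad can push against it.
- end_stop_face (a point): centre of the face of the end-stop block that the jaw meets when fully back. The thumb plate's face is then 15 mm short of this face, measured along the bar.
- caddy: the lidded hard plastic pod caddy, white with a grey lid, loose, 94 mm along the bar by 100 mm by 98 mm high, standing beside the bar between the two blades. Origin at the centre of its underside. To be left alone.
- mug: grey stoneware mug, 84 mm across and 95 mm high, loose; origin at the centre of its underside. To be left alone.
- shaker: glass sugar shaker with steel top, 72 mm across and 125 mm high, loose; origin at the centre of its underside. To be left alone.
- teaspoon: steel teaspoon 135 mm long lying on the ledge; origin under its middle. To be left alone.
- saucer: white saucer, 120 mm across and 16 mm high, loose; origin at the centre of its underside. To be left alone.
- tea_tin: steel tea tin, 72 mm across and 85 mm high, loose; origin at the centre of its underside. To be left alone.
- kettle: cream plastic kettle on its dark base, 168 mm across and 224 mm high, handle to its -y, at the left of the ledge; origin at the centre of its underside. To be left alone.

How it is judged:
By the outcome, as a careful person would: the job done as asked, in the order asked, and still so for the second after the job is handed in, with the robot touching nothing.
It also fails if it takes over 35 s, if anything falls off the work surface, if the arm or the gripper's body presses on something with over 40 N, if the wrist force passes 120 N, or if a joint passes its speed limit or range.

## Robot

A 6-joint arm with a two-finger parallel gripper is mounted at the origin on the work surface. World frame = base frame: x ahead of the robot, y to its left, z up, the work surface at z = 0. Lengths are in mm, angles in rad, forces in N, time in s.
With the tool pointing down it reaches from about 275 to 1000 mm from the base axis. Payload 8.4 kg.
Tool frame: the origin (TCP) lies where the fingers leave the gripper's body, on its centre line; the fingertips stand 73 mm ahead of it and the grasp point (between the pads) lies 54 mm ahead of it (grip_point_offset is the distance from the TCP to the grasp point, in mm); z points along the fingers, y is the direction in which the jaws open and shut (so a half turn about z gives the same grasp; the last joint's range is limited). The gripper opens to 85 mm and grips with 20 to 120 N. Pads are 22 mm wide; open, the fingers measure 114 mm over their backs; the gripper's body (76 mm by 85 mm) begins 54 mm behind the grasp point. The pads swing forward as they close: fully open they stand 13 mm farther back than shut.
Start: joints at [-1.326, 0.353, 1.633, -0, 1.155, -0.002], TCP at [152.687, -606.065, 303.881] pointing down, gripper open.
Joint ranges: [-2.63, 2.63], [-0.92, 2.1], [0.06, 2.66], [-1.3, 4.44], [0, 2.69], [-3.02, 3.02]. Speed limits (rad/s): [2.22, 2.22, 2.79, 3.14, 3.14, 3.14].

## Interface

Orientations are given as [roll, pitch, yaw] about the fixed x, y, z axes, in that order (R = Rz(yaw) Ry(pitch) Rx(roll)).
In Python, from rig import sense, grab_frame, sign_off, grip_point_offset gives the robot as it stands. The module is installed in compiled form; this text tells all that it offers.
- The arm moves only by the tool drive_tool, never from a script. Its argument "targets" is one flat list of numbers, 7 for each row, row after row: the shift along the tool's x, y, z in m, then the turn, a rotation vector about the tool's x, y, z in rad, then the opening, from 0 (shut) to 1 (fully open). In form: [tx, ty, tz, wx, wy, wz, grip, tx, ty, tz, wx, wy, wz, grip, ...]. A call has 1 to 12 rows; each row is the pose to reach, as a shift and turn from the pose commanded when the call began, along the tool's axes at that moment; what a row does not reach only later rows make up. A row lasts 1/12 s, in which the tool goes at most 41.7 mm and 7.16 degrees, less where a joint would pass 70% of its speed; a pose out of reach is approached as far as the arm can. A call with a gripper value outside its range is refused whole. The fingers move at their own pace and stop on an object; "force" is the grip in N (left out, the last holds). Time passes only in rows, so rows that repeat a pose let the fingers close. It gives the time, the measured TCP pose, the force and the opening at its end, in the units of the state.
- sense(): the state, without advancing time (a new reading comes with each control period).
- grab_frame(name): name is "scene" or "top" or "wrist"; returns a dict with "color" (480x640x3 uint8, blue, green, red), "vertical_fov" (degrees; the focal length in pixels is half the picture's height over the tangent of half this angle, whatever the lens; pixels are square), "cx", "cy" (the principal point, pixels), "k1" (the pictures are not rectified: a ray, as slopes to the right and down, at radius r is drawn at 1 + k1 r^2 times it, then the intrinsics apply), "world_from_camera" (4x4, takes a point from camera to world coordinates). Camera axes: x right, y down, z forward; pixel columns grow to the right and rows downward; lengths in mm; the calibration is good to about 2 mm. A picture is of the moment at which its call begins. There is no depth.
- sign_off(): hands the job in, once; it reports no verdict.
The state is a dict: "clock": time; "qpos": joint angles; "qvel": joint speeds; "joint_efforts": joint torques, N m; "eef_pos": TCP position; "tcp_rot": TCP orientation; "contact_force": force on the tool from outside, world axes, zero at the start; "wrist_torque": the same for the moment, N m; "opening": opening from 0.0 (shut) to 1.0 (fully open).
Only numpy, scipy, OpenCV 4.12 (cv2) and the standard library are available. Lean on these libraries where they do the work, as an engineer would, in place of code of your own. Each camera call takes 0.05 s, during which the arm holds its last target. There are 200 camera calls.

## Working session

There is one attempt and no reset: what is moved stays moved. The work goes in short steps, Python scripts to look and compute and a tool call to move; the robot and the scene stay as the last step left them, time stands still between calls to the robot, and variables do not carry over. Pictures are saved under pics/ and viewed, about 8 in all and at most 12, crops included, and the job is handed in when it is done.

Besides the shell and the picture viewer there is one more tool, called after "Call:" by a JSON object that holds its "api" and its "payload". drive_tool: Moves the arm, as the interface text tells. Its arguments: {"type":"object","properties":{"targets":{"type":"array"},"force":{"type":"number"}},"required":["targets"]}

```bash
mkdir -p pics; cat > h.py <<'E'
import numpy as np, cv2
from rig import *
def ray(f,u,v):
    fl=240/np.tan(np.radians(f["vertical_fov"])/2)
    K=np.array([[fl,0,f["cx"]],[0,fl,f["cy"]],[0,0,1.]])
    p=cv2.undistortPoints(np.array([[[u,v]]],float),K,np.array([f["k1"],0,0,0.]))[0,0]
    T=np.array(f["world_from_camera"]); return T[:3,3],T[:3,:3]@np.array([p[0],p[1],1])
def plane(f,u,v,z):
    o,d=ray(f,u,v); return o+d*(z-o[2])/d[2]
E
python3 - <<'E'
from h import *
import pickle
for n in("scene","top","wrist"):
    f=grab_frame(n); cv2.imwrite(f"pics/{n}0.png",f["color"]); pickle.dump(f,open(n+"0.pkl","wb"))
    print(n,f["vertical_fov"],f["k1"],np.round(f["world_from_camera"],2).tolist())
print(sense(),grip_point_offset)
E
```

```text
scene 47.35018825021896 -0.08560438944859416 [[-0.8, 0.4, -0.44, 1027.94], [0.59, 0.56, -0.58, 779.5], [0.02, -0.73, -0.69, 817.76], [0.0, 0.0, 0.0, 1.0]]
top 46.4632182230702 0.020662674718035474 [[-0.02, -0.99, 0.14, 405.37], [-1.0, 0.02, -0.01, 164.51], [0.0, -0.14, -0.99, 1397.33], [0.0, 0.0, 0.0, 1.0]]
wrist 69.84328948458173 0.01744041760991125 [[0.24, -0.93, -0.27, 220.84], [-0.97, -0.23, -0.07, -589.6], [-0.0, 0.28, -0.96, 373.96], [0.0, 0.0, 0.0, 1.0]]
{'clock': 0.15, 'qpos': array([-1.32643792e+00,  3.53506869e-01,  1.63393054e+00,  2.54656488e-05,
        1.15519305e+00, -2.40424687e-03]), 'qvel': array([-0.00072337, -0.00075536, -0.00269053, -0.00055826,  0.00096745,
        0.00137222]), 'joint_efforts': array([ 6.15018489e-04, -6.05634856e+01, -3.42338741e+01,  9.40241353e-05,
        6.03339518e-03, -1.89133351e-05]), 'eef_pos': array([ 152.60489778, -605.80665359,  303.33699546]), 'tcp_rot': array([-3.14055491e+00, -2.57822205e-05,  2.46752350e-01]), 'contact_force': array([ 0.10035643,  1.121605  , -0.6370809 ]), 'wrist_torque': array([-0.0097904 , -0.03459221,  0.00212259]), 'opening': 1.0001462700334396} 53.900000000000006
```

View pics/top0.png

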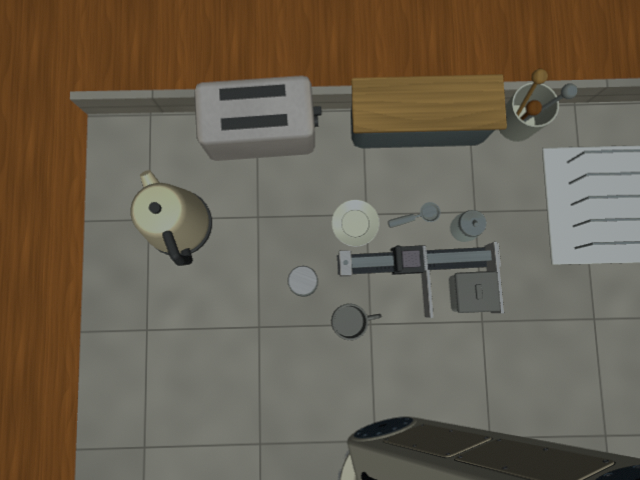

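View pics/scene0.png

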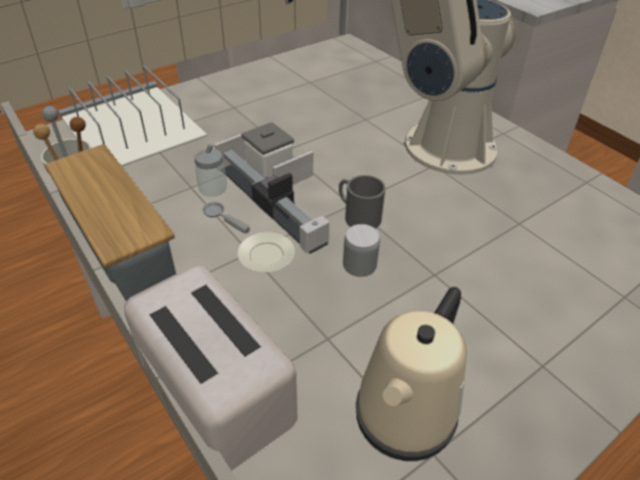

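The top view shows the rack's bar running from the end stop at about (345,262) to the fixed blade at (497,255). The carriage is at (410,259), and the caddy at (475,292) lies on the robot's side of the bar. I'll zoom in on the bar.

```bash
python3 - <<'E'
from h import *
import pickle
f=pickle.load(open("top0.pkl","rb")); c=f["color"][235:325,325:515]
cv2.imwrite("pics/topz.png",cv2.resize(c,None,fx=4.2,fy=4.2,interpolation=cv2.INTER_CUBIC))
for n,u,v,z in [("pad",411,259,76),("stop",345,262,62),("stopface",353,262,62),("barend",490,256,50),("caddy",478,293,98),("mug",348,321,95),("tin",302,281,85)]:
    print(n,plane(f,u,v,z).round(1))
E
```

```text
pad [524.7 -58.9  76. ]
stop [522.6  97.   62. ]
stopface [522.1  77.9  62. ]
barend [ 529.7 -254.3   50. ]
caddy [ 440.3 -205.9   98. ]
mug [383.5  96.   95. ]
tin [478.5 200.2  85. ]
```

View pics/topz.png

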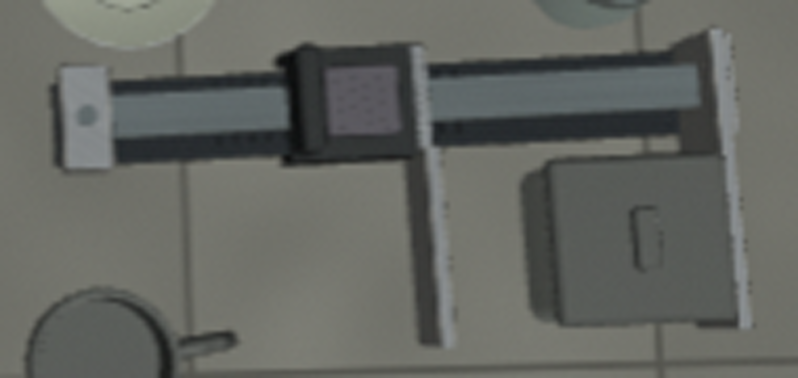

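Pad centre is about (525,-60), and the bar points along world +y at a yaw of about 1.59. I'll move over the pad with the fingers shut and the tool x axis along the bar.

Call:
{"api": "drive_tool", "payload": {"targets": [0.494,-0.439,0.03,0,0,-1.347,0,0.494,-0.439,0.03,0,0,-1.347,0,0.494,-0.439,0.03,0,0,-1.347,0,0.494,-0.439,0.03,0,0,-1.347,0,0.494,-0.439,0.03,0,0,-1.347,0,0.494,-0.439,0.03,0,0,-1.347,0,0.494,-0.439,0.03,0,0,-1.347,0,0.494,-0.439,0.03,0,0,-1.347,0,0.494,-0.439,0.03,0,0,-1.347,0,0.494,-0.439,0.03,0,0,-1.347,0,0.494,-0.439,0.03,0,0,-1.347,0,0.494,-0.439,0.03,0,0,-1.347,0], "force": 30}}

```text
clock: 1.15
eef_pos: [434.3, -191.2, 281.2]
tcp_rot: [3.141, 0.0, 1.6]
contact_force: [0.8, -1.1, -0.1]
opening: 0.001
```

Call:
{"api": "drive_tool", "payload": {"targets": [0.1,0.07,0.03,0,0,0,0,0.1,0.07,0.03,0,0,0,0,0.1,0.07,0.03,0,0,0,0,0.1,0.07,0.03,0,0,0,0,0.1,0.07,0.03,0,0,0,0,0.1,0.07,0.03,0,0,0,0,0.1,0.07,0.03,0,0,0,0]}}

```text
clock: 1.73
eef_pos: [500.8, -92.3, 251.3]
tcp_rot: [-3.141, 0.0, 1.593]
contact_force: [-0.1, 0.2, 0.2]
opening: 0.003
```

```bash
python3 - <<'E'
from h import *
import pickle
f=grab_frame("wrist"); cv2.imwrite("pics/wrist1.png",f["color"]); pickle.dump(f,open("wrist1.pkl","wb"))
s=sense(); print(s["clock"],s["eef_pos"],s["tcp_rot"],np.round(f["world_from_camera"],2).tolist())
E
```

```text
1.7833 [500.84123331 -92.6253322  251.48032053] [3.14150799e+00 2.58479075e-04 1.59232704e+00] [[1.0, 0.02, 0.01, 499.62], [0.02, -0.96, -0.28, -23.23], [0.0, 0.28, -0.96, 322.06], [0.0, 0.0, 0.0, 1.0]]
```

View pics/wrist1.png

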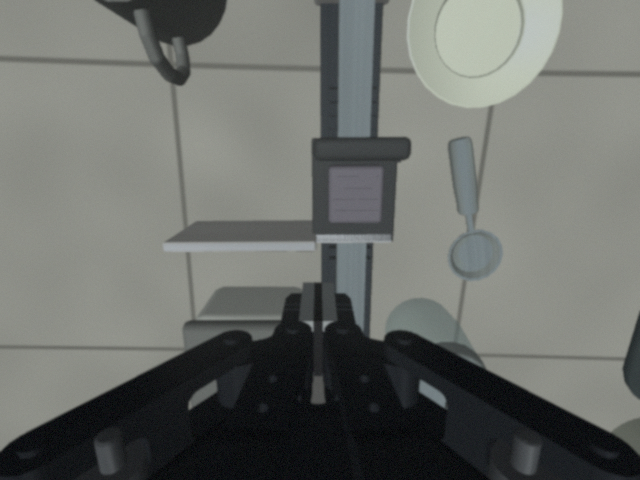

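The wrist view shows the pad with corners near (331,166), (382,167), (381,222) and (328,222). The thumb plate is just above it at row 150, and the bar runs up the picture. The fingertips are at (318,285).

```bash
python3 - <<'E'
from h import *
import pickle
f=pickle.load(open("wrist1.pkl","rb"))
for z in(73,78):
  P=np.array([plane(f,*p,z) for p in[(331,166),(382,167),(381,222),(328,222)]]); print(z,P.round(1).tolist(),P.mean(0).round(1))
print("tip",plane(f,318,285,178).round(1))
a=[plane(f,u,v,50) for u,v in((339,20),(382,20),(336,260),(374,260))]
m0=(a[0]+a[1])/2;m1=(a[2]+a[3])/2;d=m0-m1;print(m0,m1,np.arctan2(d[1],d[0]))
t=pickle.load(open("top0.pkl","rb"));
b=[plane(t,325+u/4.2,235+v/4.2,z).round(1) for u,v,z in((112,111,50),(698,85,50),(112,111,62),(364,100,76))];print(b);d=b[0]-b[1];print(np.arctan2(d[1],d[0]))
E
```

```text
73 [[509.5, -40.3, 73.0], [545.7, -40.2, 73.0], [547.9, -80.2, 73.0], [508.6, -81.0, 73.0]] [527.9 -60.4  73. ]
78 [[509.3, -39.9, 78.0], [544.8, -39.9, 78.0], [547.0, -79.1, 78.0], [508.4, -79.9, 78.0]] [527.4 -59.7  78. ]
tip [501.2 -86.  178. ]
[527.56553945  57.21551808  50.        ] [ 533.01637053 -118.51310953   50.        ] 1.6018048425833864
[array([524.6,  80.2,  50. ]), array([ 531.5, -257.2,   50. ]), array([523.6,  81. ,  62. ]), array([525.1, -60.5,  76. ])]
1.591243980405319
```

Both views put the pad centre near (527,-60). Next I'll align over it and come down to about 10 mm above the pad.

Call:
{"api": "drive_tool", "payload": {"targets": [0.035,0.027,0.0,0,0,0,0,0.035,0.027,0.0,0,0,0,0,0.035,0.027,0.03,0,0,0,0,0.035,0.027,0.06,0,0,0,0,0.035,0.027,0.08,0,0,0,0,0.035,0.027,0.088,0,0,0,0,0.035,0.027,0.088,0,0,0,0,0.035,0.027,0.088,0,0,0,0,0.035,0.027,0.088,0,0,0,0]}}

```text
clock: 2.53
eef_pos: [528.4, -56.5, 164.6]
tcp_rot: [3.139, 0.0, 1.593]
contact_force: [0.2, 0.3, 1.1]
opening: -0.002
```

```bash
python3 - <<'E'
from h import *
a=grab_frame("wrist")["color"];b=grab_frame("scene")["color"][130:260,190:350]
cv2.imwrite("pics/w2.png",np.hstack([a[100:400,150:500],cv2.resize(b,(369,300),interpolation=cv2.INTER_CUBIC)]))
s=sense();print(s["eef_pos"],s["tcp_rot"],s["contact_force"])
E
```

```text
[528.38570351 -56.22028221 164.6638566 ] [3.13910412e+00 3.30447310e-04 1.59348346e+00] [-0.47071886  0.29787702 -0.13398492]
```

View pics/w2.png

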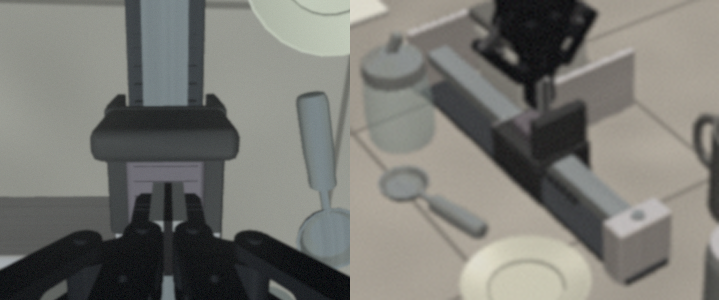

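The fingers sit centrally over the ribbed pad, just short of the thumb plate. Now I'll press.

Call:
{"api": "drive_tool", "payload": {"targets": [0,0,0.006,0,0,0,0,0,0,0.012,0,0,0,0,0,0,0.015,0,0,0,0,0,0,0.018,0,0,0,0,0,0,0.021,0,0,0,0,0,0,0.0225,0,0,0,0,0,0,0.0225,0,0,0,0,0,0,0.0225,0,0,0,0]}}

```text
clock: 3.3
eef_pos: [527.4, -55.8, 140.7]
tcp_rot: [-3.141, -0.0, 1.594]
contact_force: [-3.5, 0.7, 5.1]
opening: 0.002
```

Call:
{"api": "drive_tool", "payload": {"targets": [0,0,0.001,0,0,0,0,0,0,0.002,0,0,0,0,0,0,0.002,0,0,0,0,0,0,0.002,0,0,0,0]}}

```text
clock: 3.63
eef_pos: [527.5, -55.8, 140.3]
tcp_rot: [-3.141, -0.0, 1.594]
contact_force: [-9.1, -0.5, 26.7]
opening: 0.002
```

The pad is fully down at 27 N. I'll ease off slightly and push back along the bar.

Call:
{"api": "drive_tool", "payload": {"targets": [0.002,0,-0.0005,0,0,0,0,0.005,0,-0.0005,0,0,0,0,0.008,0,-0.0005,0,0,0,0,0.011,0,-0.0005,0,0,0,0,0.015,0,-0.0005,0,0,0,0,0.02,0,-0.0005,0,0,0,0,0.025,0,-0.0005,0,0,0,0,0.03,0,-0.0005,0,0,0,0,0.035,0,-0.0005,0,0,0,0,0.04,0,-0.0005,0,0,0,0,0.045,0,-0.0005,0,0,0,0,0.05,0,-0.0005,0,0,0,0]}}

```text
clock: 4.63
eef_pos: [526.1, -6.1, 140.4]
tcp_rot: [-3.141, 0.001, 1.594]
contact_force: [-8.2, -2.2, 21.4]
opening: 0.002
```

Call:
{"api": "drive_tool", "payload": {"targets": [0.005,0,0,0,0,0,0,0.01,0,0,0,0,0,0,0.015,0,0,0,0,0,0,0.02,0,0,0,0,0,0,0.025,0,0,0,0,0,0,0.03,0,0,0,0,0,0,0.034,0,0,0,0,0,0,0.037,0,0,0,0,0,0,0.04,0,0,0,0,0,0,0.042,0,0,0,0,0,0,0.044,0,0,0,0,0,0,0.046,0,0,0,0,0,0]}}

```text
clock: 5.63
eef_pos: [525.8, 38.9, 140.4]
tcp_rot: [3.14, 0.002, 1.595]
contact_force: [-2.8, -12.0, 16.1]
opening: 0.005
```

Call:
{"api": "drive_tool", "payload": {"targets": [0.003,0,0,0,0,0,0,0.006,0,0,0,0,0,0,0.009,0,0,0,0,0,0,0.011,0,0,0,0,0,0,0.013,0,0,0,0,0,0,0.013,0,0,0,0,0,0]}}

```text
clock: 6.13
eef_pos: [526.4, 47.1, 140.4]
tcp_rot: [3.139, 0.01, 1.598]
contact_force: [0.8, -50.4, 17.7]
opening: -0.004
```

The push now meets a firm 50 N. I'll check the gap to the end stop.

```bash
python3 - <<'E'
from h import *
import pickle
a=grab_frame("top");b=grab_frame("scene")
pickle.dump((a,b),open("p3.pkl","wb"))
cv2.imwrite("pics/p3.png",np.hstack([cv2.resize(a["color"][235:325,325:425],(440,396),interpolation=cv2.INTER_CUBIC),cv2.resize(b["color"][170:260,260:340],(352,396),interpolation=cv2.INTER_CUBIC)]))
E
```

```text
(no output)
```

View pics/p3.png

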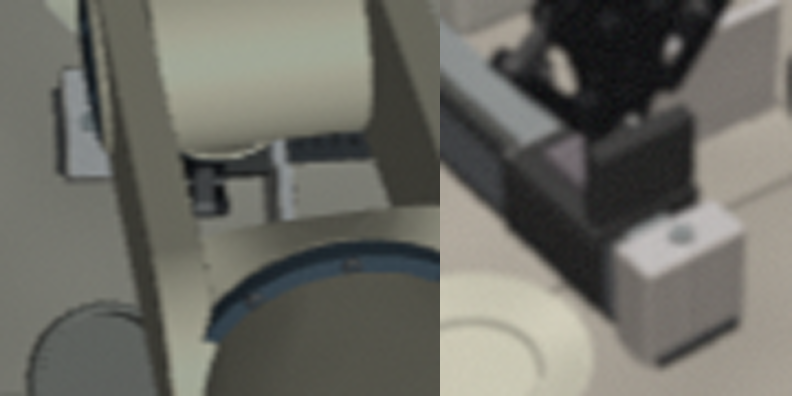

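The scene view shows the carriage up against the end stop. I'll ease the push while still leaning forward, then lift straight up.

Call:
{"api": "drive_tool", "payload": {"targets": [-0.001,0,0,0,0,0,0,-0.002,0,0,0,0,0,0,-0.003,0,0,0,0,0,0,-0.0035,0,0,0,0,0,0,-0.0035,0,0,0,0,0,0]}}

```text
clock: 6.65
eef_pos: [526.4, 46.5, 140.4]
tcp_rot: [3.139, 0.005, 1.595]
contact_force: [-0.8, -24.9, 15.7]
opening: 0.001
```

Call:
{"api": "drive_tool", "payload": {"targets": [-0.001,0,0,0,0,0,0,-0.0015,0,0,0,0,0,0,-0.0015,0,-0.002,0,0,0,0,-0.0015,0,-0.005,0,0,0,0,-0.0025,0,-0.01,0,0,0,0,-0.004,0,-0.015,0,0,0,0,-0.006,0,-0.025,0,0,0,0,-0.006,0,-0.05,0,0,0,0,-0.006,0,-0.08,0,0,0,0,-0.006,0,-0.11,0,0,0,0,-0.006,0,-0.11,0,0,0,0]}}

```text
clock: 7.57
eef_pos: [527.7, 43.9, 255.0]
tcp_rot: [3.134, -0.001, 1.594]
contact_force: [1.4, 0.7, 0.1]
opening: -0.001
```

```bash
python3 - <<'E'
from h import *
import pickle
s=sense();print(s["eef_pos"],s["contact_force"])
a=grab_frame("wrist");b=grab_frame("scene")
pickle.dump((a,b),open("p4.pkl","wb"))
cv2.imwrite("pics/p4.png",np.hstack([cv2.resize(a["color"],(480,360)),cv2.resize(b["color"][170:260,260:340],(320,360),interpolation=cv2.INTER_CUBIC)]))
E
```

```text
[527.70160586  43.8636823  254.96808576] [1.40085373 0.67917325 0.08818091]
```

View pics/p4.png

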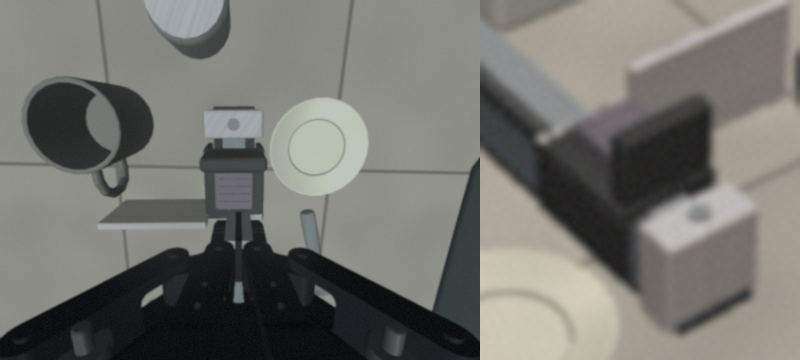

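```bash
python3 - <<'E'
from h import *
import pickle
a,b=pickle.load(open("p4.pkl","rb"))
c=a["color"][130:310,240:390]
cv2.imwrite("pics/p5.png",np.hstack([cv2.resize(c,(500,600),interpolation=cv2.INTER_CUBIC),cv2.resize(b["color"][190:260,290:325],(300,600),interpolation=cv2.INTER_CUBIC)]))
print(a["world_from_camera"].round(1).tolist())
E
```

```text
[[1.0, 0.0, 0.0, 525.8], [0.0, -1.0, -0.3, 112.9], [0.0, 0.3, -1.0, 325.7], [0.0, 0.0, 0.0, 1.0]]
```

View pics/p5.png

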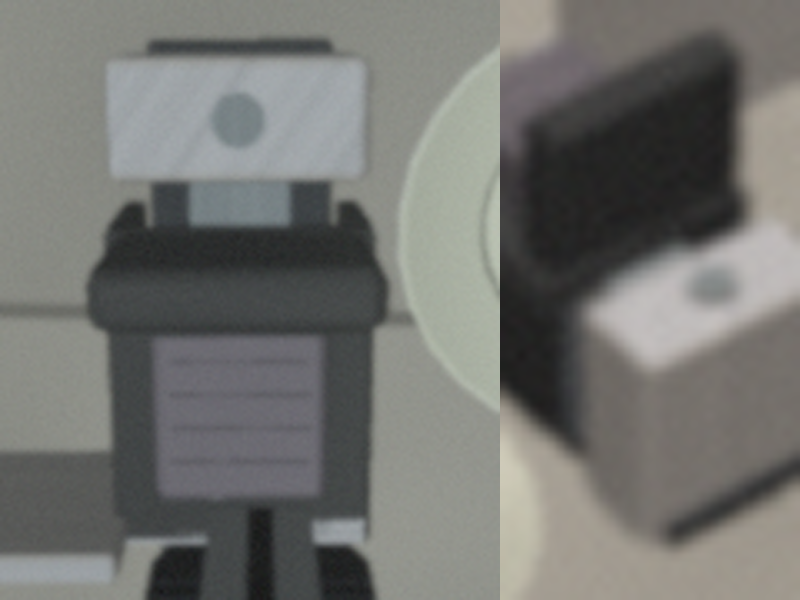

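```bash
python3 - <<'E'
from h import *
import pickle
a,b=pickle.load(open("p4.pkl","rb"))
for n,v,z in(("stop far",58,62),("stop face",180,62),("bar@stop-occl",180,50),("carriage/plate base z60",228,60),("plate top back",265,106),("plate top face",331,106),("pad front",335,77),("pad back",497,77),("deck end blade",530,82)):
  print(n,plane(a,240+240/3.3333,130+v/3.3333,z).round(1))
p3=pickle.load(open("p3.pkl","rb"))
x=[q["color"][190:260,290:325] for q in(p3[1],b)]
cv2.imwrite("pics/p6.png",np.hstack([cv2.resize(i,(300,600),interpolation=cv2.INTER_CUBIC) for i in x]))
E
```

```text
stop far [524.  108.3  62. ]
stop face [524.5  81.4  62. ]
bar@stop-occl [524.4  80.   50. ]
carriage/plate base z60 [524.7  70.1  60. ]
plate top back [525.   70.2 106. ]
plate top face [525.2  57.  106. ]
pad front [525.2  48.7  77. ]
pad back [525.9   9.7  77. ]
deck end blade [526.    3.6  82. ]
```

View pics/p6.png

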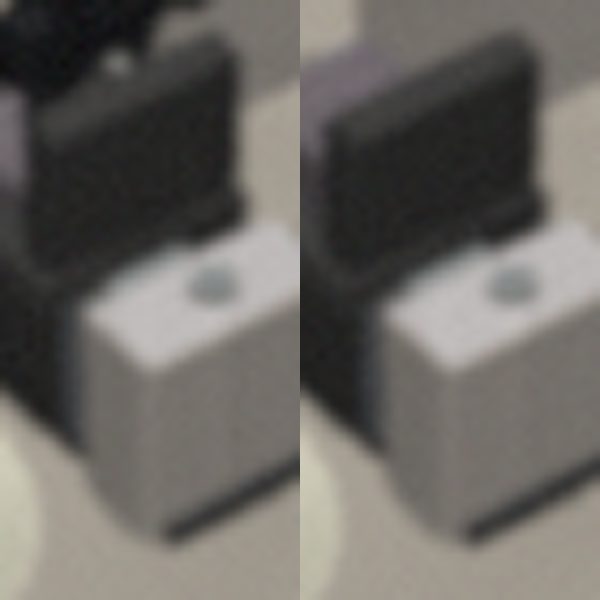

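The picture shows the jaw still about 9 mm short of the stop: thumb face at y=57, stop face at y=81, so 24 mm where it should be 15. Something blocked it. I'll check the mug handle against the blade.

```bash
python3 - <<'E'
from h import *
import pickle
t0=pickle.load(open("top0.pkl","rb"));s0=pickle.load(open("scene0.pkl","rb"));p3=pickle.load(open("p3.pkl","rb"));a,b=pickle.load(open("p4.pkl","rb"));w1=pickle.load(open("wrist1.pkl","rb"))
def match(A,B,x0,x1,y0,y1):
    T=cv2.resize(A["color"][y0:y1,x0:x1],None,fx=8,fy=8,interpolation=cv2.INTER_CUBIC)
    S=cv2.resize(B["color"][y0-5:y1+5,x0-5:x1+5],None,fx=8,fy=8,interpolation=cv2.INTER_CUBIC)
    m=cv2.minMaxLoc(cv2.matchTemplate(S,T,cv2.TM_CCOEFF_NORMED));return (np.array(m[3])/8-5),round(m[1],3)
print("mug scene",match(s0,b,335,390,172,230)," tin",match(s0,b,340,385,225,278)," stop",match(s0,b,300,330,210,250)," saucer",match(s0,b,235,297,232,273))
c=a["color"][130:330,20:300]; cv2.imwrite("pics/p7.png",cv2.resize(c,(784,560),interpolation=cv2.INTER_CUBIC))
E
```

```text
mug scene (array([0., 0.]), 0.995)  tin (array([0., 0.]), 0.999)  stop (array([0. , 0.5]), 0.497)  saucer (array([-0.125,  0.125]), 0.992)
```

View pics/p7.png

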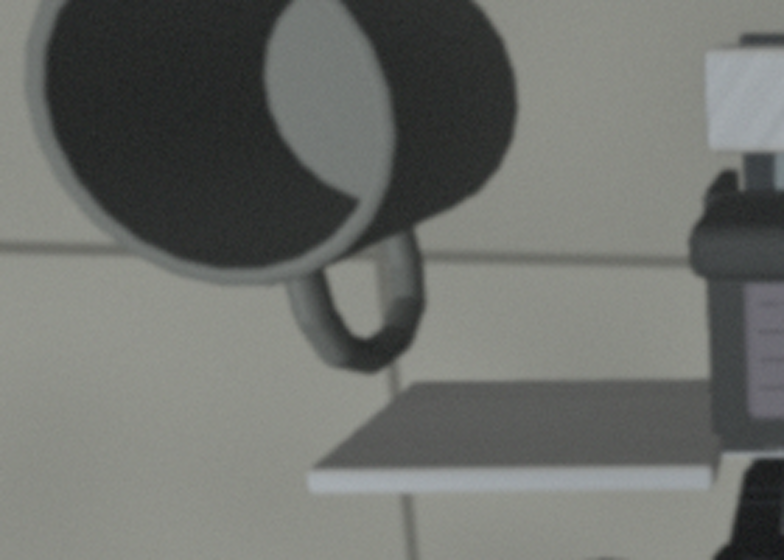

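The mug is untouched and clear of the blade, and so are the other things, so the ratchet is the likely cause of the block. I'll press the pad again, more firmly, and push the last 9 mm.

Call:
{"api": "drive_tool", "payload": {"targets": [-0.004,0,0.03,0,0,0,0,-0.004,0,0.06,0,0,0,0,-0.004,0,0.085,0,0,0,0,-0.004,0,0.095,0,0,0,0,-0.004,0,0.1,0,0,0,0,-0.004,0,0.105,0,0,0,0,-0.004,0,0.109,0,0,0,0,-0.004,0,0.113,0,0,0,0,-0.004,0,0.115,0,0,0,0,-0.004,0,0.116,0,0,0,0,-0.004,0,0.116,0,0,0,0]}}

```text
clock: 8.58
eef_pos: [525.7, 39.8, 139.5]
tcp_rot: [3.14, -0.0, 1.594]
contact_force: [-26.1, -0.1, 76.2]
opening: -0.001
```

Call:
{"api": "drive_tool", "payload": {"targets": [0,0,-0.001,0,0,0,0,0,0,-0.002,0,0,0,0,0.002,0,-0.002,0,0,0,0,0.004,0,-0.002,0,0,0,0,0.006,0,-0.002,0,0,0,0,0.008,0,-0.002,0,0,0,0,0.01,0,-0.002,0,0,0,0,0.01,0,-0.002,0,0,0,0]}}

```text
clock: 9.25
eef_pos: [527.3, 46.6, 139.8]
tcp_rot: [3.136, 0.005, 1.597]
contact_force: [-10.3, -27.9, 43.9]
opening: -0.003
```

Blocked again at the same place with the pad fully down. I'll push a bit harder and compare frames by numbers.

Call:
{"api": "drive_tool", "payload": {"targets": [0.002,0,0,0,0,0,0,0.004,0,0,0,0,0,0,0.006,0,0,0,0,0,0,0.006,0,0,0,0,0,0]}}

```text
clock: 9.58
eef_pos: [527.3, 47.5, 139.9]
tcp_rot: [3.137, 0.013, 1.6]
contact_force: [-8.2, -69.8, 45.9]
opening: -0.002
```

```bash
python3 - <<'E'
from h import *
import pickle
s=sense();print(s["eef_pos"],s["contact_force"],s["wrist_torque"])
w=grab_frame("wrist");n=grab_frame("scene");pickle.dump((w,n),open("p8.pkl","wb"))
p3=pickle.load(open("p3.pkl","rb"))[1];b=pickle.load(open("p4.pkl","rb"))[1]
def match(A,B,x0,x1,y0,y1):
    T=cv2.resize(A["color"][y0:y1,x0:x1],None,fx=8,fy=8,interpolation=cv2.INTER_CUBIC)
    S=cv2.resize(B["color"][y0-8:y1+8,x0-8:x1+8],None,fx=8,fy=8,interpolation=cv2.INTER_CUBIC)
    m=cv2.minMaxLoc(cv2.matchTemplate(S,T,cv2.TM_CCOEFF_NORMED));return (np.array(m[3])/8-8),round(m[1],3)
for A,B in((p3,b),(b,n)): print(match(A,B,292,320,198,224))
c=w["color"];cv2.imwrite("pics/p8.png",np.hstack([cv2.resize(c[120:360,200:440],(480,480),interpolation=cv2.INTER_CUBIC),cv2.resize(n["color"][190:260,275:320],(308,480),interpolation=cv2.INTER_CUBIC)]))
E
```

```text
[527.27064419  47.46682612 139.86299074] [ -8.18439578 -69.83065441  45.93484004] [-10.24312015   1.261624    -0.05767994]
(array([0.125, 0.25 ]), 0.926)
(array([0.  , 0.25]), 0.92)
```

View pics/p8.png

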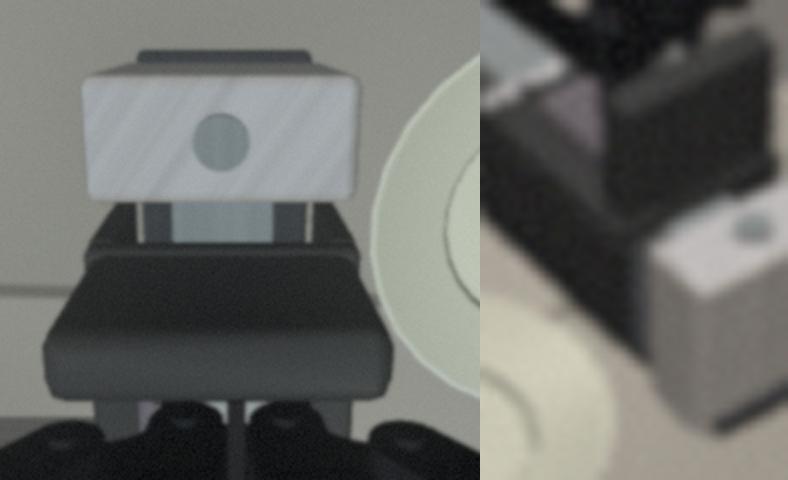

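```bash
python3 - <<'E'
from h import *
import pickle
a,b=pickle.load(open("p4.pkl","rb"))
for n,u,v,z in(("stop +x face corner",85,305,62),("stop +x far corner",150,365,62),("plate top +x back",45,138,106),("plate top -x back",238,60,106),("bar strip, stop side",80,310,50),("plate foot mid",130,262,60)):
  print(n,plane(b,290+u/8.571,190+v/8.571,z).round(1))
T=np.linalg.inv(a["world_from_camera"]);print()
for n,u,v,z in(("stop L",108,180,62),("stop R",367,180,62),("stop far L",108,60,62),("stop far R",365,60,62),("saucer left",398,230,14)):
  print(n,plane(a,240+u/3.3333,130+v/3.3333,z).round(1))
w,n=pickle.load(open("p8.pkl","rb"))
for m,u,v,z in(("p8 stop L",85,200,62),("stop R",357,200,62),("deck front edge",220,248,60),("deck L",85,252,60),("deck R",358,252,60),("plate top back",220,335,106)):
  print(m,plane(w,200+u/2,120+v/2,z).round(1))
E
```

```text
stop +x face corner [552.1  82.2  62. ]
stop +x far corner [551.7 108.8  62. ]
plate top +x back [553.7  68.8 106. ]
plate top -x back [499.1  71.4 106. ]
bar strip, stop side [546.6  72.   50. ]
plate foot mid [532.9  73.8  60. ]

stop L [494.3  80.8  62. ]
stop R [553.5  82.   62. ]
stop far L [494.7 107.2  62. ]
stop far R [551.8 108.5  62. ]
saucer left [567.7  63.   14. ]
p8 stop L [493.9  81.1  62. ]
stop R [553.8  82.7  62. ]
deck front edge [523.9  70.2  60. ]
deck L [493.1  68.4  60. ]
deck R [555.4  70.1  60. ]
plate top back [524.6  69.7 106. ]
```

Two views agree there is an 11 mm gap, so the jaw is stuck about 10 mm short. I'll ease off, draw the jaw back a little with the pad held down, and push again with a lighter press.

Call:
{"api": "drive_tool", "payload": {"targets": [-0.004,0,0,0,0,0,0,-0.008,0,-0.001,0,0,0,0,-0.012,0,-0.002,0,0,0,0,-0.016,0,-0.002,0,0,0,0,-0.02,0,-0.002,0,0,0,0,-0.024,0,-0.002,0,0,0,0,-0.028,0,-0.002,0,0,0,0,-0.03,0,-0.002,0,0,0,0,-0.03,0,-0.002,0,0,0,0]}}

```text
clock: 10.43
eef_pos: [527.8, 25.5, 140.3]
tcp_rot: [3.136, -0.0, 1.594]
contact_force: [-3.7, -0.7, 21.5]
opening: 0.003
```

```bash
cat > jaw.py <<'E'
from h import *
import pickle
def match(A,B,x0,x1,y0,y1,k=16):
    T=cv2.resize(A[y0:y1,x0:x1],None,fx=8,fy=8,interpolation=cv2.INTER_CUBIC)
    S=cv2.resize(B[y0-k:y1+k,x0-k:x1+k],None,fx=8,fy=8,interpolation=cv2.INTER_CUBIC)
    m=cv2.minMaxLoc(cv2.matchTemplate(S,T,cv2.TM_CCOEFF_NORMED));return (np.array(m[3])/8-k),round(m[1],3)
n=grab_frame("scene");r=pickle.load(open("p8.pkl","rb"))[1]
d,q=match(r["color"],n["color"],294,318,200,222)
P=plane(r,294.7,205.8,106);Q=plane(n,294.7+d[0],205.8+d[1],106)
s=sense();print("clock",s["clock"],"px",d,q,"jaw shift",(Q-P).round(1),s["eef_pos"].round(1),s["contact_force"].round(1))
E
python3 jaw.py
```

```text
clock 10.4833 px [-8.75  -3.125] 0.838 jaw shift [  8.9 -18.5   0. ] [527.9  25.5 140.3] [-5.1 -0.3 22.3]
```

Call:
{"api": "drive_tool", "payload": {"targets": [0.005,0,0,0,0,0,0,0.01,0,0,0,0,0,0,0.014,0,0,0,0,0,0,0.018,0,0,0,0,0,0,0.022,0,0,0,0,0,0,0.025,0,0,0,0,0,0,0.028,0,0,0,0,0,0,0.03,0,0,0,0,0,0,0.032,0,0,0,0,0,0,0.032,0,0,0,0,0,0]}}

```text
clock: 11.32
eef_pos: [527.3, 47.8, 140.4]
tcp_rot: [3.137, 0.016, 1.6]
contact_force: [-0.7, -82.8, 25.3]
opening: -0.001
```

```bash
python3 jaw.py
```

```text
clock 11.3667 px [0. 0.] 0.997 jaw shift [0. 0. 0.] [527.3  47.7 140.4] [ -0.4 -81.3  26.2]
```

It blocks at exactly the same place, although the jaw slid freely over the 20 mm before it. I'll try once more with the pad about 7 mm down instead of bottomed hard.

Call:
{"api": "drive_tool", "payload": {"targets": [-0.004,0,0,0,0,0,0,-0.008,0,0,0,0,0,0,-0.012,0,0,0,0,0,0,-0.016,0,0,0,0,0,0,-0.016,0,-0.002,0,0,0,0,-0.016,0,-0.004,0,0,0,0,-0.016,0,-0.005,0,0,0,0,-0.012,0,-0.005,0,0,0,0,-0.008,0,-0.005,0,0,0,0,-0.005,0,-0.005,0,0,0,0,-0.002,0,-0.005,0,0,0,0,-0.002,0,-0.005,0,0,0,0]}}

```text
clock: 12.37
eef_pos: [527.2, 47.6, 144.0]
tcp_rot: [3.137, 0.014, 1.6]
contact_force: [5.3, -70.1, 13.8]
opening: -0.003
```

```bash
python3 jaw.py
```

```text
clock 12.4167 px [0. 0.] 0.997 jaw shift [0. 0. 0.] [527.2  47.5 144. ] [  5.3 -68.1  13.1]
```

```bash
cat >> jaw.py <<'E'
s0=pickle.load(open("scene0.pkl","rb"))["color"]
for m,bx in dict(mug=(335,388,174,230),tin=(343,382,226,276),saucer=(238,296,234,272),spoon=(202,250,202,234),shaker=(194,228,146,192),stop=(302,328,222,250)).items(): print(m,match(s0,n["color"],*bx,k=6))
a=pickle.load(open("p4.pkl","rb"))[0]
for z in(0,20,40,60): print(z,"handle",plane(a,20+365/2.8,130+372/2.8,z).round(1),"blade foot/top",plane(a,20+450/2.8,130+382/2.8,0).round(1),plane(a,20+450/2.8,130+468/2.8,82).round(1), plane(a,20+312/2.8,130+468/2.8,82).round(1))
E
python3 jaw.py
```

```text
clock 12.4667 px [0. 0.] 0.997 jaw shift [0. 0. 0.] [527.1  47.5 144. ] [  5.  -68.1  12.6]
mug (array([0., 0.]), 0.995)
tin (array([0., 0.]), 0.999)
saucer (array([-0.125,  0.125]), 0.993)
spoon (array([0., 0.]), 0.997)
shaker (array([0., 0.]), 0.997)
stop (array([0.125, 0.   ]), 0.995)
0 handle [364.6  -7.8   0. ] blade foot/top [394.2 -11.    0. ] [425.2  -5.   82. ] [387.8  -5.6  82. ]
20 handle [374.5  -0.4  20. ] blade foot/top [394.2 -11.    0. ] [425.2  -5.   82. ] [387.8  -5.6  82. ]
40 handle [384.4   7.   40. ] blade foot/top [394.2 -11.    0. ] [425.2  -5.   82. ] [387.8  -5.6  82. ]
60 handle [394.3  14.4  60. ] blade foot/top [394.2 -11.    0. ] [425.2  -5.   82. ] [387.8  -5.6  82. ]
```

```bash
python3 - <<'E'
from h import *
import pickle
w,n=pickle.load(open("p8.pkl","rb"));c=w["color"]
for v in(226,232,238): print(v,[tuple(int(k) for k in c[v,u]) for u in range(262,278)])
print("floor",c[300,220],c[235,225],"saucer",c[235,400],"stop",c[170,300])
m=pickle.load(open("p4.pkl","rb"))[0]["color"]
for v in(187,193): print(v,[tuple(int(k) for k in m[v,u]) for u in range(274,292)])
for u,vv in((269,(223,241)),(354,(223,241))):
  for z in(0,30,50,60): print(u,z,[plane(w,u,v,z).round(1)[:2].tolist() for v in vv])
E
```

```text
226 [(49, 51, 49), (46, 45, 41), (47, 48, 45), (49, 48, 46), (45, 46, 45), (59, 59, 58), (90, 92, 91), (112, 117, 116), (117, 123, 120), (98, 100, 99), (79, 78, 73), (68, 68, 63), (70, 67, 63), (71, 68, 63), (72, 68, 63), (69, 64, 60)]
232 [(44, 43, 42), (44, 43, 42), (42, 44, 40), (42, 43, 40), (46, 45, 43), (57, 60, 56), (83, 87, 85), (111, 116, 114), (119, 123, 122), (100, 103, 102), (82, 82, 80), (74, 72, 66), (69, 65, 61), (68, 64, 60), (71, 65, 62), (67, 64, 59)]
238 [(42, 40, 37), (41, 42, 40), (45, 43, 41), (44, 43, 41), (40, 39, 38), (48, 49, 47), (75, 77, 78), (110, 116, 114), (121, 128, 125), (110, 115, 111), (87, 89, 86), (71, 71, 67), (70, 65, 60), (68, 66, 60), (71, 65, 61), (63, 60, 56)]
floor [122 130 127] [130 138 137] saucer [162 176 168] stop [172 171 164]
187 [(129, 135, 134), (130, 135, 134), (128, 134, 132), (130, 138, 134), (128, 135, 133), (128, 136, 133), (128, 134, 132), (128, 132, 131), (128, 135, 134), (128, 135, 134), (120, 127, 124), (97, 101, 99), (77, 77, 73), (70, 67, 61), (66, 62, 57), (68, 64, 60), (69, 67, 63), (68, 68, 61)]
193 [(116, 123, 120), (98, 103, 101), (73, 74, 73), (52, 54, 50), (48, 47, 46), (44, 46, 44), (44, 46, 42), (47, 47, 44), (54, 56, 54), (78, 81, 78), (101, 104, 104), (97, 101, 98), (79, 78, 76), (71, 68, 63), (71, 67, 64), (71, 68, 64), (69, 67, 63), (66, 65, 61)]
269 0 [[497.3, 64.3], [497.2, 52.5]]
269 30 [[501.3, 72.0], [501.2, 61.8]]
269 50 [[504.0, 77.0], [503.9, 68.0]]
269 60 [[505.3, 79.6], [505.2, 71.1]]
354 0 [[550.6, 65.8], [551.3, 54.0]]
354 30 [[547.0, 73.2], [547.6, 63.1]]
354 50 [[544.6, 78.1], [545.1, 69.1]]
354 60 [[543.4, 80.6], [543.9, 72.2]]
```

```bash
python3 - <<'E'
from h import *
s=sense();print(s["qpos"].round(3),s["joint_efforts"].round(1),s["contact_force"].round(1),s["wrist_torque"].round(2),s["clock"])
E
```

```text
[ 0.094  0.418  1.965 -0.019  0.755  0.08 ] [ 36.2 -48.2 -21.3  14.6  -0.9  -0. ] [  5.  -68.1  12.6] [-9.9  -0.71 -0.02] 12.4667
```

Every check says this is a hard end: same place each time, free travel before it, the pad fully released, nothing else moved and nothing in the gap. I'll press the pad right down once more while leaning on the plate, then ease off and lift straight up.

Call:
{"api": "drive_tool", "payload": {"targets": [-0.002,0,0.002,0,0,0,0,-0.004,0,0.004,0,0,0,0,-0.005,0,0.005,0,0,0,0,-0.006,0,0.005,0,0,0,0,-0.006,0,0.005,0,0,0,0,-0.004,0,0.005,0,0,0,0,-0.004,0,0.005,0,0,0,0]}}

```text
clock: 13.05
eef_pos: [527.3, 46.9, 140.3]
tcp_rot: [3.137, 0.008, 1.597]
contact_force: [-2.5, -42.1, 29.0]
opening: -0.002
```

```bash
python3 jaw.py | head -1
```

```text
clock 13.1 px [0. 0.] 0.997 jaw shift [0. 0. 0.] [527.3  46.9 140.3] [ -2.2 -42.1  28.9]
```

Call:
{"api": "drive_tool", "payload": {"targets": [-0.002,0,0,0,0,0,0,-0.003,0,0,0,0,0,0,-0.0035,0,0,0,0,0,0,-0.0035,0,-0.004,0,0,0,0,-0.0035,0,-0.008,0,0,0,0,-0.005,0,-0.014,0,0,0,0,-0.008,0,-0.03,0,0,0,0,-0.01,0,-0.06,0,0,0,0,-0.02,0,-0.1,0,0,0,0,-0.05,0,-0.14,0,0,0,0,-0.08,0,-0.17,0,0,0,0,-0.08,0,-0.17,0,0,0,0]}}

```text
clock: 14.1
eef_pos: [529.1, -30.9, 313.1]
tcp_rot: [3.133, 0.002, 1.593]
contact_force: [0.9, -0.6, -0.8]
opening: 0.001
```

```bash
python3 jaw.py | head -7; python3 - <<'E'
from h import *
import pickle
a=grab_frame("wrist");pickle.dump(a,open("p9.pkl","wb"));b=grab_frame("scene")["color"]
cv2.imwrite("pics/p9.png",np.hstack([cv2.resize(a["color"][0:300,140:500],(480,400)),cv2.resize(b[180:260,260:324],(320,400),interpolation=cv2.INTER_CUBIC)]))
E
```

```text
clock 14.15 px [0.125 0.25 ] 0.95 jaw shift [0.2 0.8 0. ] [528.9 -30.6 312. ] [ 0.4 -0.2  0.4]
mug (array([0., 0.]), 0.995)
tin (array([0., 0.]), 0.999)
saucer (array([-0.125,  0.125]), 0.993)
spoon (array([0., 0.]), 0.997)
shaker (array([0., 0.]), 0.997)
stop (array([0.125, 0.   ]), 0.995)
```

View pics/p9.png

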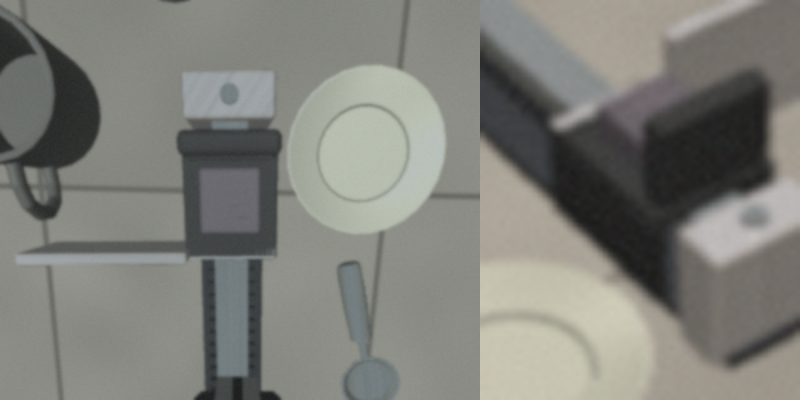

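```bash
python3 - <<'E'
from h import *
import pickle
a=pickle.load(open("p9.pkl","rb"));k=.75
for n,u,v,z in(("stop face",228,119,62),("plate back top",230,131,106),("plate face top",230,154,106),("pad front",230,168,77),("pad back",230,233,77),("blade top",100,260,82),("carriage back",230,255,60),("handle z40",42,218,40),("handle z60",42,218,60)):
  print(n,plane(a,140+u*k,v*k,z).round(1))
E
```

```text
stop face [523.3  80.5  62. ]
plate back top [525.   68.6 106. ]
plate face top [525.2  56.5 106. ]
pad front [525.2  50.1  77. ]
pad back [525.8   9.6  77. ]
blade top [441.   -9.2  82. ]
carriage back [526.   -7.3  60. ]
handle z40 [389.   13.9  40. ]
handle z60 [397.1  15.3  60. ]
```

```bash
python3 -c "
from rig import *
print(sign_off(), sense()['clock'])"
```

```text
the job is handed in; nothing more can be done
the job is handed in; nothing more can be done
```

I pressed the release pad fully down and pushed the jaw back about 90 mm along its bar. It then met something hard that I can't confirm is the end stop. I handed the job in at about 14 s.

**What I did:** I put the closed fingers on the pad and pressed it to its bottom at 27 N. I then slid the jaw back with the fingers and pushed on the thumb plate until it would go no further. It stopped at the same place on three more tries, with up to 83 N on the plate: pressing harder, drawing the jaw back 20 mm and pushing again, and with the pad only about 6.5 mm down. I then pressed the pad fully down once more, eased the push and lifted straight off. The gripper is clear, with the force at about zero.

**Last checks:**
- **Other things on the ledge:** in the scene camera the mug, tin, saucer, spoon and shaker match their starting places to within 0.13 pixel. I didn't measure the caddy, but nothing went near it.
- **Release pad:** it was free of the fingers in the last picture and looked sprung up, but I didn't measure how high it stood.
- **Check that disagrees:** the thumb plate's face is about 24 mm from the end-stop face in the wrist views, not the 15 mm your text gives. The scene view also shows an open gap there. Taken literally, the jaw is about 9 mm short of fully back.

I found nothing in that gap or touching the jaw, and the ratchet was released when it blocked. I took the block as its mechanical end and did not push harder.

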